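# Secure the cleaner jug and take off its safety cap

### The arm

A 6-joint arm with a two-finger parallel gripper is mounted at the origin on the work surface. World frame = base frame: x ahead of the robot, y to its left, z up, the work surface at z = 0. Lengths are in mm, angles in rad, forces in N, time in s.
With the tool pointing down it reaches from about 325 to 875 mm from the base axis. Payload 4.4 kg.
Tool frame: the origin (TCP) lies on the centre line of the jaws, within the pads' length; the fingertips stand ahead of it and the grasp point (between the pads) lies 6 mm ahead of it (ctrl.tcp_to_tips is the z of the fingertips in the tool frame, in mm); z points along the fingers, y is the line along which they close (so a half turn about z gives the same grasp; the last joint's range is limited). The gripper opens to 85 mm and grips with 20 to 120 N. Pads are 22 mm wide; open, the fingers measure 114 mm over their backs; the gripper's body (76 mm by 85 mm) begins 54 mm behind the grasp point. The pads swing forward as they close: fully open they stand 13 mm farther back than shut.
Start: joints at [-1.264, 0.207, 1.542, -0, 1.393, -0.15], TCP at [253.609, -516.052, 256.282] pointing down, gripper open.
Joint ranges: [-2.73, 2.73], [-0.86, 2.22], [0.23, 2.46], [-1.11, 4.25], [0.08, 2.63], [-2.82, 2.82]. Speed limits (rad/s): [2.79, 2.79, 3.14, 3.14, 3.14, 3.14].

### API

Orientations are given as a 3x3 rotation matrix whose columns are the frame's x, y, z axes.
In Python, from plant import ctrl, sensors, optics gives the robot as it stands. Calls block until the motion is done:
- ctrl.move_ptp(position, orientation): joint-space move of the TCP to a pose.
- ctrl.move_l(position, rot=None, vel=150, threshold=None): straight line of the TCP; rot=None keeps the orientation; vel is the mean speed in mm/s. With threshold (N) it stops when the force on the tool has changed by that much, and returns True; else False.
- ctrl.set_joints(angles): joint-space move.
- ctrl.gripper_to(opening, force=None): finger opening in mm; force is the grip in N (None keeps the last); returns when the fingers have stopped.
- ctrl.hold(seconds).
- ctrl.solve_ik(position, orientation): joint angles nearest the present ones, or None.
- sensors.read_state(): the state.
- optics.grab_frame(name): name is "scene" or "top"; returns (picture, depth): 400x640x3 uint8, red, green, blue; 400x640 float32, mm along the optical axis (not along the pixel's ray), 0 where there is no reading.
- optics.camera_params(name): a dict with "mtx" (3x3 intrinsics, pixels), "R" (3x3) and "t" (3): a world point X has camera coordinates R X + t. Camera axes: x right, y down, z forward; pixel columns grow to the right and rows downward; lengths in mm; the calibration is good to about 2 mm. A picture is of the moment at which its call begins. camera_params takes no time and is no camera call.
A pose or a line that the arm cannot do raises ctrl.MotionError and nothing moves.
- ctrl.finish_job(): hands the job in; it is judged then, once.
The state is a dict: "t": time; "q": joint angles; "qvel": joint speeds; "tau": joint torques, N m; "eef_pos": TCP position; "eef_rot": TCP orientation; "force": force on the tool from outside, world axes, zero at the start; "wrist_torque": the same for the moment, N m; "grip_width": finger opening in mm; "grasp_force": force on a finger pad.
Only numpy, scipy, OpenCV 4.12 (cv2) and the standard library are available. Lean on these libraries where they do the work, as an engineer would, in place of code of your own. Each camera call takes 0.05 s, during which the arm holds its last target. There are 200 camera calls.

### The job

Swing the raised hold-down bar of the bottle stand down over the blue cleaner jug until it rests fully in its catch. Then open the jug's push-and-turn safety cap: press it down, twist it anticlockwise while pressed until it is free, and lift it straight up. Finish still gripping the cap, upright and still, about 10 cm above the neck it came from, with the jug left standing in its stand, the bar closed, and the other things on the table left alone.

Things in the scene. Friction and masses are not known exactly. Their poses are not given: they have to be found in the camera images.
- stand: Fixed plywood bottle stand, 172 (x) x 156 (y) x 8 mm board with 35 mm high corner lips round the jug, a steel hinge post at its back (+x) and a steel two-pronged catch post at its front (x = -67 mm), both at y = +36 mm; the prongs end at z = 140 mm, 17 mm apart inside. Origin: centre of the board's underside, z up; x points from catch to hinge.
- bar_arm (a joint): Angle (rad) of the hold-down bar about its level hinge: 0 = closed, level, resting in the catch; it starts raised at 0.6 to 1.15 and stays where it is left (stiff hinge: about 2 N at the yellow sleeve, pushed square to the bar, moves it). It swings in the stand's x-z plane: at angle a it runs from the hinge along (-cos a, 0, sin a) of the stand.
- bar_hinge (a point): Point on the bar's hinge axis (axis = the stand's y), at (70, 36, 128) mm in the stand's frame. The steel bar is 12 x 12 mm in section; it passes over the jug's shoulder beside the neck.
- bar_grip (a point): Middle of the yellow sleeve at the bar's free end, on the bar's centre line 165 mm from the hinge; the sleeve is 55 mm long and 16 x 16 mm in section, and when closed it sticks out in front of the catch with free space round it. The point's x axis runs along the bar towards the hinge.
- jug: Blue plastic cleaner jug, loose (about 0.8 kg), standing in the stand with 1.5 mm play: body 100 (x) x 120 (y) x 110 mm high with a flat shoulder, short neck (top at 150 mm) at y = -26 mm. Origin: centre of its underside; axes as the stand's. The lips keep it from turning or sliding; it would rise, and lift the bar, if the cap were pulled up while still locked.
- neck (a point): Centre of the jug neck's top, at (0, -26, 150) mm in the jug's frame, z up. Locked cap: its origin lies 21 mm below this; a spring holds it up with 6 N. Pressing takes 10 N at 7 mm, a hard stop. Pressed at least 4 mm (aim for 6) it turns anticlockwise from above and comes free at 0.90 to 1.15 rad, with a stop at about 1.2. Otherwise it is blocked. Once free the spring nudges it up 3 mm.
- cap: Round red safety cap, loose, 40 g, 54 mm diameter, 51 mm high, with a white stripe on its top pointing to the cap's -x. Origin: centre of its lower rim, z up, top at z = 51 mm. Grip it by the side, 28 to 51 mm above the origin (solid there). It starts locked on the neck with its axes parallel to the jug's.
- scoop: Bystander: green measuring cup, 68 mm diameter, 65 mm high; origin centre of underside.
- spray_can: Bystander: yellow can, 60 mm diameter, 130 mm high; origin centre of underside.
- charger: Bystander: black battery charger, 100 x 85 x 70 mm; origin centre of underside.
Things that resemble listed ones, but are neither listed nor needed, are in the scene too. There is more than one size of the cap; the one meant has the size given above.

How it is judged:
By the outcome, as a careful person would: the job done as asked, in the order asked, and still so for the second after the job is handed in, while the arm keeps its last pose, push and grip.
It also fails if it takes over 56 s, if anything falls off the work surface, if the arm or the gripper's body presses on something with over 40 N, if the wrist force passes 120 N, or if a joint passes its speed limit or range.

## Working session

There is one attempt and no reset: what is moved stays moved. The work goes in short steps, each a Python script; the robot and the scene stay as the last script left them, time stands still between calls to the robot, and variables do not carry over. Pictures are saved under pics/ and viewed, at most 10 in all, crops included, and the job is handed in when it is done.

```bash
ls; mkdir -p pics; python3 - <<'E'
from plant import ctrl,sensors,optics
import cv2,numpy as np
for n in("scene","top"):
    im,d=optics.grab_frame(n); cv2.imwrite(f"pics/{n}0.png",im[:,:,::-1]); np.savez(f"{n}0.npz",im=im,d=d)
    p=optics.camera_params(n); print(n,p["mtx"].tolist(),(-p["R"].T@p["t"]).round(1),p["R"].round(3).tolist(), (d>0).mean())
s=sensors.read_state(); print(s["t"],s["eef_rot"],ctrl.tcp_to_tips,s["force"])
E
```

```text
pics
scene [[509.9710660448525, 0.0, 315.4778460703512], [0.0, 509.9710660448525, 200.55625249410193], [0.0, 0.0, 1.0]] [ 865.6 -541.6 1112. ] [[0.865, 0.502, 0.009], [0.43, -0.733, -0.527], [-0.258, 0.459, -0.85]] 0.9960859375
top [[371.8740729085766, 0.0, 316.64247208963207], [0.0, 371.8740729085766, 196.09808078947344], [0.0, 0.0, 1.0]] [ 425.9   -4.  1052.6] [[-0.011, -1.0, -0.007], [-0.991, 0.012, -0.134], [0.134, 0.006, -0.991]] 0.99587109375
0.1 [[ 8.97469084e-01  4.41076899e-01 -6.42855693e-04]
 [ 4.41077239e-01 -8.97466757e-01  2.07096153e-03]
 [ 3.36511675e-04 -2.14217296e-03 -9.99997649e-01]] 25.0 [-0.38155143  0.47479488  0.46627829]
```

View pics/scene0.png

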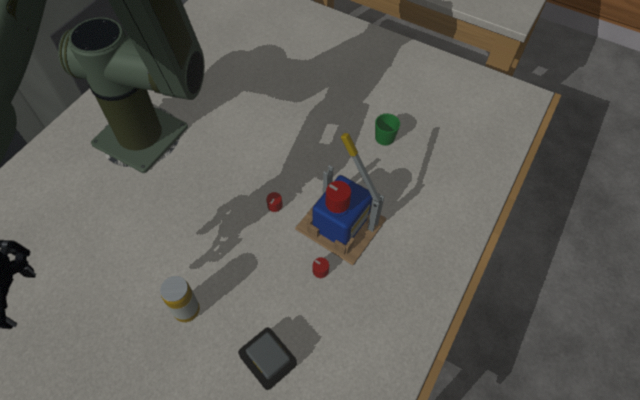

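View pics/top0.png

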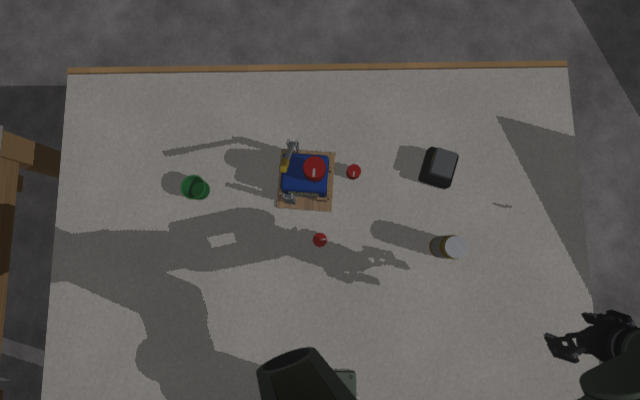

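The scene view shows the jug with its big red cap at (338,195), the raised bar with its yellow sleeve at (349,145), and the hinge post at (375,212). The top view shows the cap at (314,168), the hinge at (292,147) and the catch at (288,198). The small red caps at (353,171) and (320,240) are decoys.

```bash
cat > v.py <<'E'
from plant import ctrl,sensors,optics
import cv2,numpy as np
def cloud(n,d):
    p=optics.camera_params(n);K=p["mtx"];v,u=np.mgrid[:400,:640]
    c=np.stack([(u-K[0,2])/K[0,0]*d,(v-K[1,2])/K[1,1]*d,d],-1)
    return (c-p["t"])@p["R"]
def ray(n,uv):
    p=optics.camera_params(n);K=p["mtx"]
    r=p["R"].T@np.linalg.solve(K,[uv[0],uv[1],1.]);return -p["R"].T@p["t"],r/np.linalg.norm(r)
def onplane(n,uv,z):
    o,r=ray(n,uv);return o+r*(z-o[2])/r[2]
def cross(uv1,uv2):
    o,a=ray("scene",uv1);p,b=ray("top",uv2)
    s=np.linalg.lstsq(np.stack([a,-b],1),p-o,rcond=None)[0]
    x,y=o+a*s[0],p+b*s[1];return (x+y)/2,np.linalg.norm(x-y)
def load(n,i): f=np.load(f"{n}{i}.npz");return f["im"],f["d"]
def snap(n,i):
    im,d=optics.grab_frame(n);np.savez(f"{n}{i}.npz",im=im,d=d);return im,d
def masks(im):
    h=cv2.cvtColor(im,cv2.COLOR_RGB2HSV);H,S,V=[h[...,k].astype(int) for k in range(3)]
    return dict(red=((H<8)|(H>172))&(S>140)&(V>60),blue=(abs(H-115)<12)&(S>120)&(V>40),yel=(abs(H-25)<7)&(S>150)&(V>90),
      wood=(abs(H-14)<8)&(S>70)&(S<180)&(V>60))
E
python3 - <<'E'
from v import *
win={"scene":(290,120,400,270),"top":(265,130,340,220)}
for n in win:
    im,d=load(n,0);X=cloud(n,d);M=masks(im);x0,y0,x1,y1=win[n]
    w=np.zeros((400,640),bool);w[y0:y1,x0:x1]=1
    for k,m in M.items():
        m=m&w
        if not m.any(): print(n,k,"none");continue
        P=X[m];v,u=np.nonzero(m)
        print(n,k,m.sum(),"px",u.mean().round(1),v.mean().round(1),"xyz",P.mean(0).round(1),np.percentile(P,[2,50,98],axis=0).round().tolist())
        if k=="red":
            q=m&(abs(X[...,2]-188)<8);Q=X[q];c,r=cv2.minEnclosingCircle(Q[:,:2].astype(np.float32));print(" captop",q.sum(),Q.mean(0),c,r)
        if k=="blue":
            q=m&(abs(X[...,2]-118)<7);Q=X[q];r=cv2.minAreaRect(Q[:,:2].astype(np.float32));print(" shoulder",Q[:,2].mean(),r)
        if k=="wood":
            q=m&(abs(X[...,2]-8)<7);Q=X[q];r=cv2.minAreaRect(Q[:,:2].astype(np.float32));print(" board",q.sum(),r)
        if k=="yel":
            c=P.mean(0);U=np.linalg.svd(P-c)[2][0];print(" axis",U,np.ptp((P-c)@U))
    cv2.imwrite(f"pics/{n}_c.png",cv2.resize(im[y0-5:y1+5,x0-5:x1+5,::-1],None,fx=3.6,fy=3.6,interpolation=cv2.INTER_CUBIC))
E
python3 -c "
import cv2,numpy as np
a=cv2.imread('pics/scene_c.png');b=cv2.imread('pics/top_c.png')
o=np.zeros((max(a.shape[0],b.shape[0]),a.shape[1]+b.shape[1],3),np.uint8);o[:a.shape[0],:a.shape[1]]=a;o[:b.shape[0],a.shape[1]:]=b
cv2.imwrite('pics/both.png',o);print(o.shape)"
```

```text
scene red 744 px 334.6 209.4 xyz [622.3 -23.3 152.3] [[594.0, -116.0, 33.0], [623.0, -12.0, 183.0], [648.0, 26.0, 190.0]]
 captop 387 [616.70213122   2.26640995 187.05055081] (614.4453125, 4.00871467590332) 27.308181762695312
scene blue 1650 px 340.2 213.7 xyz [627.   -1.  107.8] [[570.0, -32.0, 33.0], [632.0, -18.0, 115.0], [666.0, 81.0, 122.0]]
 shoulder 116.86689162844276 ((618.0908813476562, 27.48235321044922), (116.53446197509766, 96.35856628417969), 83.85540771484375)
scene yel 134 px 347.8 144.4 xyz [602.4  58.6 280.9] [[584.0, 59.0, 251.0], [600.0, 62.0, 276.0], [618.0, 71.0, 296.0]]
 axis [ 0.23944134 -0.56146569  0.79210109] 1084.440382346434
scene wood 1323 px 339.8 238.9 xyz [638.4 -14.6  18.1] [[531.0, -50.0, 3.0], [665.0, -28.0, 8.0], [703.0, 84.0, 44.0]]
 board 1037 ((616.2889404296875, 28.729629516601562), (155.52886962890625, 171.60792541503906), 85.17810821533203)
top red 385 px 314.3 167.4 xyz [611.    6.  188.1] [[586.0, -17.0, 157.0], [612.0, 4.0, 188.0], [636.0, 30.0, 191.0]]
 captop 357 [612.76086845   6.87492216 187.73829588] (612.5037841796875, 6.710025787353516) 27.46608543395996
top blue 1084 px 302.4 176.8 xyz [602.1  37.3 117.7] [[563.0, -24.0, 100.0], [594.0, 44.0, 117.0], [660.0, 89.0, 121.0]]
 shoulder 117.1466195156383 ((614.3564453125, 32.434043884277344), (116.29572296142578, 97.80945587158203), 85.52542114257812)
top yel 49 px 283.9 167.3 xyz [590.8  68.4 287.9] [[582.0, 62.0, 258.0], [588.0, 68.0, 292.0], [611.0, 76.0, 297.0]]
 axis [-0.57313548  0.24915762  0.78066395] 47.88290756171166
top wood 971 px 311.4 189.6 xyz [584.4  16.7  16.7] [[530.0, -46.0, 4.0], [557.0, 7.0, 8.0], [698.0, 112.0, 45.0]]
 board 832 ((615.2236938476562, 32.95280838012695), (154.8107452392578, 169.69952392578125), 85.36058044433594)
(576, 738, 3)
```

View pics/both.png

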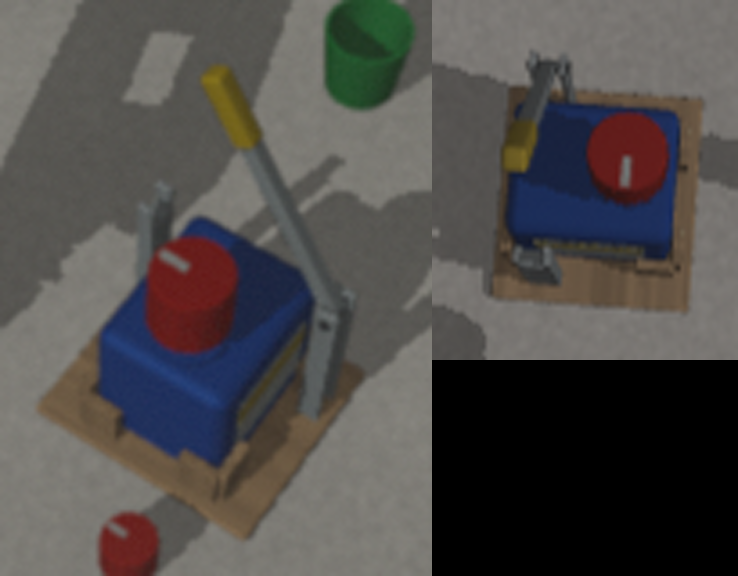

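```bash
cat > g.py <<'E'
from v import *
yaw=np.deg2rad(-4.7);ex=np.array([np.cos(yaw),np.sin(yaw),0]);ey=np.array([-np.sin(yaw),np.cos(yaw),0])
C=np.array([615.7,30.8,0])
W=lambda x,y,z:C+x*ex+y*ey+np.array([0,0,z])
CAP=np.array([613.5,5.4,137])
def down(th): # tool x at angle th, z down
    c,s=np.cos(th),np.sin(th);return np.array([[c,s,0],[s,-c,0],[0,0,-1.]])
def bar(a,r=168): return W(70-r*np.cos(a),36,128+r*np.sin(a))
UP=np.array([0,0,6.])   # TCP is 6 mm behind grasp point
def st(m=""):
    s=sensors.read_state();print(m,"t%.1f"%s["t"],s["eef_pos"].round(1),"F",np.round(s["force"],1),"T",np.round(s["wrist_torque"],2),"w%.1f g%.1f"%(s["grip_width"],s["grasp_force"]),"q6 %.2f"%s["q"][5]);return s
E
python3 - <<'E'
from g import *
for k in (0,1):
    print(k,[ctrl.solve_ik(bar(a)+UP,down(yaw+k*np.pi)) for a in (1.03,0)])
for th in np.arange(-3,3.2,.5): 
    q=ctrl.solve_ik(CAP+[0,0,45],down(th)); print(th.round(2),None if q is None else np.round(q,2))
E
```

```text
0 [array([-3.02279980e-02,  2.56261838e-01,  1.43573924e+00, -4.44089210e-16,
        1.44959157e+00,  1.62259880e+00]), array([-2.20934861e-02,  2.40701009e-01,  1.77409780e+00, -4.44089210e-16,
        1.12679384e+00,  1.63073332e+00])]
1 [array([-3.02279980e-02,  2.56261838e-01,  1.43573924e+00, -4.44089210e-16,
        1.44959157e+00, -1.51899385e+00]), array([-2.20934861e-02,  2.40701009e-01,  1.77409780e+00, -4.44089210e-16,
        1.12679384e+00, -1.51085934e+00])]
-3.0 [-0.13  0.35  1.52 -0.    1.27 -1.84]
-2.5 [-0.13  0.35  1.52 -0.    1.27 -2.34]
-2.0 None
-1.5 None
-1.0 [-0.13  0.35  1.52 -0.    1.27  2.44]
-0.5 [-0.13  0.35  1.52 -0.    1.27  1.94]
0.0 [-0.13  0.35  1.52 -0.    1.27  1.44]
0.5 [-0.13  0.35  1.52 -0.    1.27  0.94]
1.0 [-0.13  0.35  1.52 -0.    1.27  0.44]
1.5 [-0.13  0.35  1.52 -0.    1.27 -0.06]
2.0 [-0.13  0.35  1.52 -0.    1.27 -0.56]
2.5 [-0.13  0.35  1.52 -0.    1.27 -1.06]
3.0 [-0.13  0.35  1.52 -0.    1.27 -1.56]
```

```bash
python3 - <<'E'
from g import *
R=down(yaw);a=1.03
ctrl.move_l([253.6,-516,400])
ctrl.move_ptp(bar(a)+UP+[0,0,110],R)
ctrl.gripper_to(50,force=25)
st("above")
print(ctrl.move_l(bar(a)+UP,vel=80,threshold=6));st("at")
ctrl.gripper_to(5,force=25);st("grip")
im,d=snap("scene",1);t,_=snap("top",1)
o=np.hstack([cv2.resize(i[y:y+160,x:x+130,::-1],None,fx=3,fy=3) for i,x,y in((im,280,90),(t,240,100))])
cv2.imwrite("pics/grip.png",o)
E
```

```text
above t4.1 [602.2  67.9 388. ] F [-0.5  0.7 -0.3] T [ 0.02 -0.    0.01] w49.9 g0.0 q6 1.62
False
at t5.6 [602.6  68.  278.8] F [ 0.1 -0.1  1.1] T [-0.01 -0.01  0.05] w49.9 g0.0 q6 1.62
grip t6.0 [602.5  70.1 278.6] F [0.2 6.1 0.1] T [ 0.56 -0.01 -0.21] w15.3 g28.1 q6 1.62
```

View pics/grip.png

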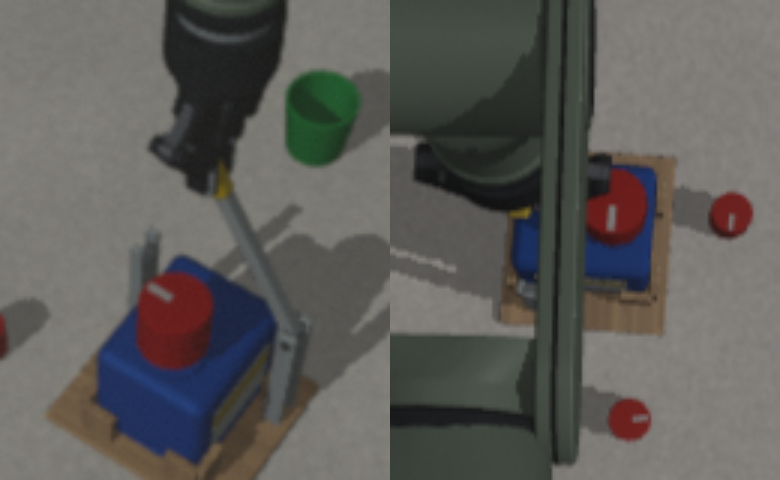

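The sleeve is gripped at about (610,180) in the scene view's own pixels. The grip pulled the tool 2 mm in +y, which matches the top camera, so I'm adopting its stand position and swinging the bar down.

```bash
sed -i 's/C=np.array.*/C=np.array([615.2,32.9,0])/;s/^CAP=.*/CAP=np.array([612.7,6.9,137])/' g.py; python3 - <<'E'
from g import *
s=sensors.read_state();p=s["eef_pos"]-UP;h=W(70,36,128);v=p-h
r=np.hypot(v@ex,v[2]);a0=np.arctan2(v[2],-v@ex);print(r,a0)
for a in np.linspace(a0,0.02,14)[1:]:
    ctrl.move_l(bar(a,r)+UP,vel=70)
    s=st("a%.2f"%a)
    if np.linalg.norm(s["force"])>40: print("STOP");break
E
```

```text
168.11649547241961 1.0355964869567025
a0.96 t6.4 [591.4  71.2 271.6] F [ 0.7  1.2 -0.1] T [ 0.05 -0.4  -0.13] w15.4 g27.5 q6 1.63
a0.88 t6.8 [580.5  72.1 263.2] F [-0.4  2.   0.1] T [ 0.23 -0.26 -0.06] w16.0 g27.1 q6 1.63
a0.80 t7.1 [570.5  73.  254.2] F [-0.7  4.1  0.2] T [ 0.42 -0.22 -0.11] w15.6 g26.7 q6 1.63
a0.72 t7.5 [561.7  73.7 244.6] F [-0.5  4.3  0.3] T [ 0.47 -0.15 -0.11] w15.7 g26.1 q6 1.63
a0.64 t7.8 [553.6  74.4 234.5] F [ 0.8  5.7 -0.3] T [ 0.69 -0.22 -0.14] w16.1 g25.6 q6 1.63
a0.57 t8.1 [546.4  75.  223.8] F [ 0.1  5.8 -1. ] T [ 0.69 -0.28 -0.09] w15.6 g25.1 q6 1.63
a0.49 t8.5 [539.9  75.5 212.3] F [ 0.8  5.6 -1.9] T [ 0.76 -0.38 -0.14] w15.8 g24.8 q6 1.63
a0.41 t8.8 [534.3  76.  200.6] F [ 1.6  5.2 -1.9] T [ 0.75 -0.36 -0.13] w15.1 g24.5 q6 1.63
a0.33 t9.2 [529.7  76.4 188.4] F [ 2.1  5.4 -1.9] T [ 0.79 -0.41 -0.11] w15.6 g24.4 q6 1.63
a0.25 t9.5 [526.   76.7 175.8] F [ 1.2  5.7 -1.2] T [ 0.82 -0.42 -0.13] w15.7 g24.4 q6 1.63
a0.18 t9.8 [523.2  77.  163. ] F [ 1.9  5.3 -1.9] T [ 0.81 -0.4  -0.09] w15.5 g24.4 q6 1.63
a0.10 t10.2 [521.5  77.1 150.1] F [ 1.6  6.2 -1.6] T [ 0.86 -0.35 -0.09] w15.4 g24.4 q6 1.63
a0.02 t10.5 [520.8  77.2 137. ] F [ 2.7  5.9 -1.6] T [ 0.88 -0.4  -0.12] w15.4 g24.4 q6 1.63
```

```bash
python3 - <<'E'
from g import *
print(ctrl.move_l(bar(-0.04,168.1)+UP,vel=20,threshold=12));st("down")
ctrl.gripper_to(50);s=st("rel")
p=s["eef_pos"]
ctrl.move_l([p[0],p[1],190],vel=120)
ctrl.gripper_to(0)
print(ctrl.move_l([p[0],p[1],145],vel=25,threshold=12));st("press")   # tips 25 ahead; sleeve top 136
print(ctrl.move_l([p[0],p[1],150],vel=25,threshold=12)) if 0 else None
E
```

```text
True
down t10.8 [520.8  77.3 134.4] F [-1.8 -0.1  5.4] T [-0.06  0.04 -0.13] w15.7 g25.4 q6 1.63
rel t11.3 [520.1  78.4 133.3] F [ 0.5 -0.3 -0.4] T [ 0.02  0.03 -0.01] w50.3 g0.0 q6 1.63
True
press t13.6 [520.1  78.4 161. ] F [-0.8 -0.   6.9] T [-0.03  0.21 -0.05] w0.1 g3.2 q6 1.63
```

```bash
python3 - <<'E'
from g import *
s=sensors.read_state();p=s["eef_pos"]
ctrl.move_l([p[0],p[1],270],vel=200)
ctrl.move_ptp([480,190,300],down(yaw))
im,d=snap("scene",2);t,dt=snap("top",2)
for n,i,dd,(x0,y0,x1,y1) in(("scene",im,d,(290,120,400,250)),("top",t,dt,(290,145,340,200))):
    X=cloud(n,dd);w=np.zeros((400,640),bool);w[y0:y1,x0:x1]=1
    q=masks(i)["red"]&w&(abs(X[...,2]-188)<9);Q=X[q]
    m=q.astype(np.uint8);v,u=np.nonzero(m);print(n,q.sum(),Q.mean(0).round(1),cv2.minEnclosingCircle(Q[:,:2].astype(np.float32)),np.percentile(Q[:,:2],[1,99],axis=0).round(1).tolist())
st()
o=np.hstack([cv2.resize(i[y:y+160,x:x+130,::-1],None,fx=3,fy=3) for i,x,y in((im,280,120),(t,240,110))])
cv2.imwrite("pics/closed.png",o)
E
```

```text
scene 388 [617.1   1.6 186.9] ((615.3463134765625, 4.242158889770508), 26.918067932128906) [[591.4, -21.0], [639.9, 27.8]]
top 361 [612.4   6.9 187.6] ((612.0736083984375, 6.679419994354248), 27.021522521972656) [[586.2, -17.1], [636.6, 32.7]]
 t14.9 [479.5 189.3 298.3] F [ 0.9 -0.1  1. ] T [-0.05 -0.07 -0.02] w-0.1 g0.0 q6 1.86
```

View pics/closed.png

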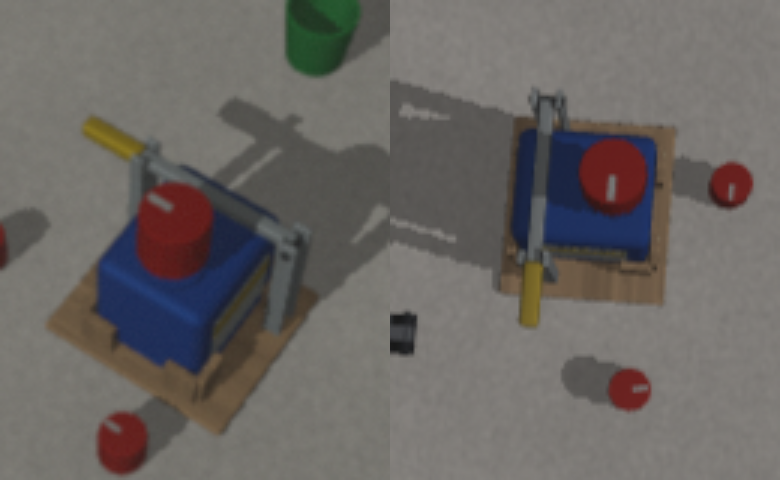

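The bar lies in its catch, with the sleeve at about (530,290) in the right-hand crop beyond the prongs. Next I'll touch-centre on the cap along both axes, then grip it.

```bash
python3 - <<'E'
from g import *
G=CAP+[0,0,39]+UP; G=G+[0.3,0.2,0]
ctrl.gripper_to(84,force=20)
R=down(np.pi/2)
ctrl.move_ptp(G+[0,0,90],R)
print(ctrl.move_l(G,vel=90,threshold=8)); a=st("at")
ctrl.gripper_to(30,force=20);b=st("grip x")
ctrl.gripper_to(84);st("rel")
G[0]=b["eef_pos"][0]
ctrl.move_l([*G[:2],G[2]+30],vel=100)
ctrl.move_ptp(G+[0,0,30],down(0.))
print(ctrl.move_l(G,vel=60,threshold=8)); st("at")
ctrl.gripper_to(30,force=20);st("grip y")
E
```

```text
False
at t18.6 [613.7   7.  182.9] F [0.7 1.  0.5] T [-0.   -0.02 -0.02] w83.8 g0.0 q6 -0.13
grip x t19.0 [613.5   7.1 182.8] F [1.  0.8 2.6] T [ 0.02  0.04 -0.  ] w53.4 g23.6 q6 -0.13
rel t19.4 [612.9   7.1 181.8] F [ 0.5  0.4 -0.3] T [-0.03 -0.03  0.01] w84.0 g0.0 q6 -0.13
False
at t21.9 [613.5   7.1 181.7] F [-0.   0.4  1.1] T [-0.05  0.03  0.  ] w83.8 g0.0 q6 1.44
grip y t22.3 [613.9   7.1 182.8] F [0.3 0.7 2.4] T [-0.   -0.01  0.01] w53.6 g23.5 q6 1.44
```

Centred, with only small side forces. Now grip firmly, press and twist.

```bash
python3 - <<'E'
from g import *
ctrl.gripper_to(30,force=70);s=st("firm");p=s["eef_pos"].copy();z0=p[2]
z=z0-6
ctrl.move_l([613.5,7.1,z],vel=20);s=st("press")
for _ in range(3):
    e=s["eef_pos"][2]-(z0-6.0)
    if e<0.5 or s["force"][2]>16: break
    z-=e;ctrl.move_l([613.5,7.1,z],vel=20);s=st("more")
for th in np.linspace(0,1.18,7)[1:]:
    ctrl.move_l([613.5,7.1,z],rot=down(th),vel=30);s=st("th%.2f"%th)
E
```

```text
firm t22.5 [613.9   7.1 183. ] F [-1.8  0.8  5.4] T [ 0.03  0.22 -0.01] w52.3 g72.4 q6 1.44
press t22.9 [614.    7.1 178.6] F [-2.9  0.6  8.5] T [0.09 0.43 0.03] w52.3 g72.4 q6 1.44
more t23.1 [614.    7.1 177.2] F [-3.4 -0.   8.9] T [0.03 0.51 0.05] w52.4 g72.5 q6 1.44
th0.20 t23.5 [614.9   7.  177.8] F [-0.5  0.4  8.2] T [0.05 0.24 0.01] w52.7 g72.5 q6 1.24
th0.39 t23.8 [615.3   7.  177.9] F [-0.7  0.8  8.7] T [0.11 0.15 0.06] w52.0 g72.5 q6 1.05
th0.59 t24.2 [615.3   7.  178. ] F [-0.5  0.4  8.2] T [0.1 0.1 0. ] w52.4 g72.5 q6 0.85
th0.79 t24.5 [615.3   7.1 178. ] F [0.2 0.9 8.6] T [ 0.09  0.04 -0.02] w52.1 g72.5 q6 0.65
th0.98 t24.9 [615.3   7.1 177.9] F [-0.7  0.8  8.1] T [ 0.15  0.1  -0.  ] w52.6 g72.5 q6 0.46
th1.18 t25.2 [615.1   7.2 177.9] F [-1.1  1.3  9.4] T [ 0.2   0.12 -0.1 ] w52.7 g72.6 q6 0.26
```

```bash
python3 - <<'E'
from g import *
R=down(1.18);s=sensors.read_state();p=s["eef_pos"].copy();print("actual th",np.arctan2(s["eef_rot"][1,0],s["eef_rot"][0,0]))
for dz in (3,6,9,13):
    ctrl.move_l([613.5,7.1,p[2]+dz],vel=20);s=st(dz)
    if s["force"][2]<-5: print("LOCKED?");break
E
```

```text
actual th 1.1798178130481172
3 t25.7 [614.9   7.2 182.5] F [1.1 1.9 6.8] T [ 0.18 -0.2  -0.04] w52.0 g72.4 q6 0.26
6 t26.0 [614.2   7.2 184.6] F [2.8 1.4 5.5] T [ 0.22 -0.31  0.03] w52.3 g72.3 q6 0.26
9 t26.3 [613.5   6.9 186.4] F [2.9 1.  0.7] T [ 0.09 -0.66 -0.08] w52.5 g73.3 q6 0.26
13 t26.6 [613.    7.1 190.3] F [ 2.8 -0.  -1.9] T [-0.01 -0.49 -0.07] w52.2 g73.3 q6 0.26
```

```bash
python3 - <<'E'
from g import *
z=sensors.read_state()["eef_pos"][2]
for dz in (4,10,20,30):
    ctrl.move_l([613.5,7.1,z+dz],vel=30);s=st(dz)
    if s["force"][2]<-5: print("LOCKED?");break
t,dt=snap("top",3);im,d=snap("scene",3)
o=np.hstack([cv2.resize(i[y:y+160,x:x+130,::-1],None,fx=3,fy=3) for i,x,y in((im,280,120),(t,240,110))])
cv2.imwrite("pics/lift.png",o)
E
```

```text
4 t26.9 [612.9   7.1 194.3] F [-0.2  0.1 -0.1] T [-0.04 -0.05  0.01] w52.3 g73.6 q6 0.26
10 t27.2 [613.5   7.1 200.7] F [ 0.1  0.3 -0.7] T [ 0.02  0.01 -0.01] w52.4 g73.6 q6 0.26
20 t27.7 [613.7   7.1 210.6] F [-0.1 -0.5 -0.5] T [-0.01  0.05  0.  ] w52.6 g73.6 q6 0.26
30 t28.2 [613.7   7.1 220.6] F [-0.3 -0.3 -0.8] T [ 0.    0.04 -0.  ] w52.3 g73.6 q6 0.26
```

View pics/lift.png

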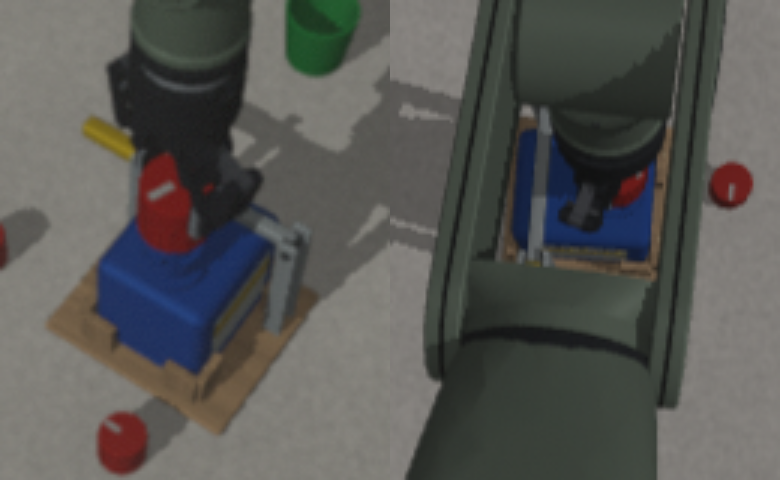

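The cap has come free, the jug is seated and the bar closed. Raising to the final height.

```bash
python3 - <<'E'
from g import *
ctrl.move_l([613.5,7.1,304],vel=70);ctrl.hold(0.5);s=st("end");print(s["eef_rot"].round(4).tolist())
im,d=snap("scene",4)
cv2.imwrite("pics/end.png",cv2.resize(im[90:260,270:410,::-1],None,fx=3.5,fy=3.5,interpolation=cv2.INTER_CUBIC))
m=masks(im)["red"];m[:100]=0;m[245:]=0;m[:,:300]=0;m[:,400:]=0
P=cloud("scene",d)[m];print(np.percentile(P,[2,50,98],axis=0).round())
T=P[P[:,2]>P[:,2].max()-12];c=T.mean(0);print(len(T),c.round(1),np.linalg.svd(T-c)[2][2].round(3))
E
```

```text
end t30.1 [613.5   7.1 304. ] F [-0.  -0.1 -0.4] T [-0.07 -0.01 -0.04] w52.1 g73.6 q6 0.26
[[0.3809, 0.9246, -0.0], [0.9246, -0.3809, 0.0], [-0.0, -0.0, -1.0]]
[[590. -22. 261.]
 [614. -15. 305.]
 [635.  19. 311.]]
1 [ 865.6 -541.6 1112. ] [0. 0. 1.]
```

View pics/end.png

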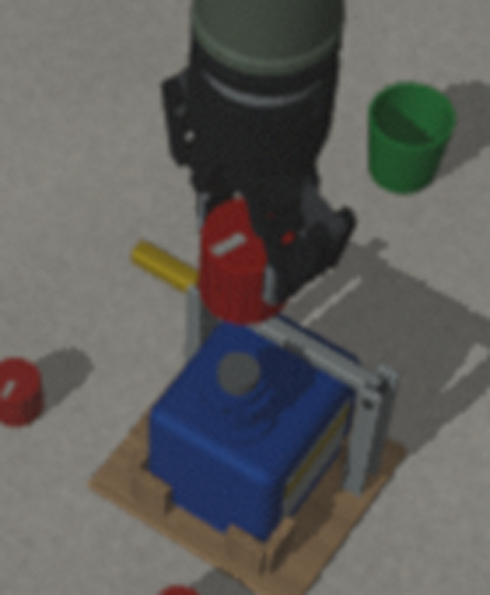

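The neck is bare at (238,375), the cap is held above it, the bar is in its catch and the jug is seated. I'll check the cap's tilt from the saved depth image.

```bash
python3 - <<'E'
from v import *
im,d=load("scene",4);m=masks(im)["red"]&(d>0);m[:100]=0;m[245:]=0;m[:,:300]=0;m[:,400:]=0
P=cloud("scene",d)[m]
T=P[abs(P[:,2]-308)<9]
for _ in range(5):
    k=np.linalg.lstsq(np.c_[T[:,:2],np.ones(len(T))],T[:,2],rcond=None)[0];r=T[:,2]-np.c_[T[:,:2],np.ones(len(T))]@k
    T=T[abs(r)<max(2,2*r.std())]
print(len(T),k[:2],r.std(),T.mean(0),np.percentile(T,[2,98],axis=0).round())
E
```

```text
223 [0.01258844 0.01373024] 1.162221837902528 [608.12860813  -1.24711781 308.07406241] [[589. -21. 306.]
 [632.  21. 310.]]
```

```bash
python3 -c "
from plant import ctrl
print(ctrl.finish_job())"
```

```text
the job is handed in; nothing more can be done
None
```

I closed the bar into its catch, pressed, twisted and lifted off the safety cap, and handed the job in with the cap gripped upright (about 1° tilt), its rim about 10 cm above the neck, the jug standing in its stand and the robot clock at about 30 s.

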